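# Lock off the torch gas and take the key

### The arm

A 7-joint arm with a two-finger parallel gripper is mounted at the origin on the work surface. World frame = base frame: x ahead of the robot, y to its left, z up, the work surface at z = 0. Lengths are in mm, angles in rad, forces in N, time in s.
With the tool pointing down it reaches from about 400 to 900 mm from the base axis. Payload 5.5 kg.
Tool frame: the origin (TCP) lies midway between the tips of the shut fingers; the grasp point (between the pads) lies 19 mm behind it; z points along the fingers, x is the direction in which the jaws open and shut, and the axes are right-handed (so a half turn about z gives the same grasp; the last joint's range is limited). The gripper opens to 85 mm and grips with 20 to 120 N. Pads are 22 mm wide; open, the fingers measure 114 mm over their backs; the gripper's body (76 mm by 85 mm) begins 54 mm behind the grasp point. The pads swing forward as they close: fully open they stand 13 mm farther back than shut.
Start: joints at [-1.041, 0.501, -0.427, 1.55, 0.221, 1.138, -0.21], TCP at [171.332, 627.013, 231.31] pointing down, gripper open.
Joint ranges: [-2.88, 2.88], [-0.31, 2.03], [-1.54, 1.56], [0.2, 2.42], [-1.41, 4.55], [0.19, 2.02], [-2.57, 2.57]. Speed limits (rad/s): [2.57, 2.57, 3.14, 3.14, 3.14, 3.14, 3.14].

### API

Orientations are given as a unit quaternion [w, x, y, z].
In Python, from cell import get_obs, capture, finish_job gives the robot as it stands.
- The arm moves only by the tool play_rows, never from a script. Its argument "rows" is text: rows parted by semicolons, each of 7 numbers parted by spaces: the shift along the tool's x, y, z in m, then the turn, a rotation vector about the tool's x, y, z in rad, then the finger opening in m, from 0 to 0.0854. In form: dx dy dz ax ay az jaw; .... A call has 1 to 10 rows; each row is the pose to reach, as a shift and turn from the pose commanded when the call began, along the tool's axes at that moment; what a row does not reach only later rows make up. A row lasts 1/8 s, in which the tool goes at most 62.5 mm and 10.7 degrees, less where a joint would pass 70% of its speed; a pose out of reach is approached as far as the arm can. A call with a gripper value outside its range is refused whole. The fingers move at their own pace and stop on an object; the grip force is fixed at half the most. Time passes only in rows, so rows that repeat a pose let the fingers close. It gives the time, the measured TCP pose, the force and the opening at its end, in the units of the state.
- get_obs(): the state, without advancing time (a new reading comes with each control period).
- capture(name): name is "scene" or "top" or "wrist"; returns a dict with "pixels" (400x640x3 uint8, red, green, blue), "depth" (400x640 float32, mm along the optical axis (not along the pixel's ray), 0 where there is no reading), "fx", "fy", "cx", "cy" (pixels), "distortion" ([k1, k2, p1, p2, k3] as OpenCV has them; the pictures are not rectified), "rvec" (rotation vector, rad) and "tvec" (3), from world to camera coordinates, as OpenCV has them. Camera axes: x right, y down, z forward; pixel columns grow to the right and rows downward; lengths in mm; the calibration is good to about 2 mm. A picture is of the moment at which its call begins.
- finish_job(): hands the job in, once; it reports no verdict.
The state is a dict: "time_s": time; "q": joint angles; "joint_vel": joint speeds; "joint_efforts": joint torques, N m; "tcp_pos": TCP position; "orientation": TCP orientation; "force": force on the tool from outside, world axes, zero at the start; "moment": the same for the moment, N m; "opening": finger opening in mm.
Only numpy, scipy, OpenCV 4.12 (cv2) and the standard library are available. Lean on these libraries where they do the work, as an engineer would, in place of code of your own. Each camera call takes 0.05 s, during which the arm holds its last target. There are 200 camera calls.

### The job

Lock off the torch gas at the end of the day: swing the yellow valve lever anticlockwise (seen from above) to its stop, fully shut; then turn the red key clockwise to its stop so that the brass bolt shoots out and blocks the lever. Then turn the key back to its green marks, the only position where it comes out, draw it out and leave it lying in the steel tray. Leave the other things on the bench where they are.

Things in the scene. Friction and masses are not known exactly. Their poses are not given: they have to be found in the camera images.
- station: Gas lock-out station fixed to the bench: dark base plate 130 (x) by 200 (y) by 12 mm; a grey lock box 90 x 90 mm in plan, flat top 100 mm above the bench; a brass valve with a yellow lever. Origin on the bench, z up. In its frame the lock's vertical axis is at x 0, y -50 mm (mid-box), the valve's vertical pivot at x -3, y 40 mm. Brass pipe stubs below 40 mm height leave the valve to +y and +x.
- lock_axis (a point): Point on the lock's vertical axis at the surface of the box top (100 mm above the bench); axes as the station. The key slot in the 8 mm top plate is 29 x 12 mm, long along the station's x. Green marks on the top lie in line with the slot; red marks show where the bow points when the key is fully turned.
- valve_pivot (a point): Point on the lever's vertical pivot axis, at the height of the lever's middle (74 mm above the bench).
- lever_pad (a point): Point on the lever's yellow grip, 90 mm from the pivot, at mid thickness, 74 mm above the bench. The grip is 20 mm wide, 16 mm high (66 to 82 mm above the bench), from 38 to 118 mm from the pivot. A 35 mm steel tail below it (33 to 47 mm high) points at the lock box when the lever is shut; the bolt blocks this tail.
- lever (a joint): Angle of the valve lever: 0 = shut, at its stop (the lever then points along the station's -x); grows as the lever swings clockwise seen from above, to 1.57 = fully open (points along +y). Stiff: about 0.25 N m, some 3 N at the yellow grip; it stays where it is left.
- lock (a joint): Angle of the lock cylinder: 0 = home stop, key bow in line with the green marks (along the station's x); grows clockwise seen from above to the stop at 1.3 rad. Takes about 0.12 N m, stays where it is left. The key turns it with about 0.08 rad of play either way. Under the top plate the key's blade holds it down unless the angle is below about 0.2.
- bolt (a joint): How far the brass bolt (10 mm wide, 12 mm high, 40 mm above the bench) has shot out of the box's +y face towards the valve, m: 0 = flush, about 0.0225 = fully shot. A cam on the lock pushes it out as the key turns clockwise; turning the key back leaves it out. It cannot fully come out unless the lever is shut.
- key: Red-bowed key, 103 mm long, about 0.09 kg, upright in the lock at the start. Origin at the blade tip (45 mm below the box top while in the lock), z along the key to the bow. Blade 26 (x) by 7 (y), z 0 to 32 mm; shank 10 mm round; bow 56 (x) by 10 (y), z 61 to 103 mm, underside 16 mm above the box top: pinch it across its 10 mm from above. Lift 45 mm to clear the box.
- key_bow (a point): Centre of the key's red bow, 82 mm from the blade tip along the key.
- key_tip (a point): Tip of the key's blade.
- tray: Loose shallow open steel tray, 170 (x) by 120 (y) by 25 mm high, walls and floor about 4 mm, 0.6 kg. Origin at the centre of its underside.
- marver: Bystander: black plate 150 x 90 mm with a grey pad, 16 mm high; origin at its underside's centre.
- cup: Bystander: steel cup, 100 mm across, 70 mm high, with a handle; origin at its underside's centre.
- case: Bystander: black spectacle case 150 x 60 x 40 mm; origin at its underside's centre.
- paddle: Bystander: graphite paddle 220 mm long with a wooden handle lying on the bench; origin between handle and blade.
Mind the look-alikes: they are no part of the job. Several things have the shape of the key; the one meant has the colours described above.

How it is judged:
By the outcome, as a careful person would: the job done as asked, in the order asked, and still so for the second after the job is handed in, with the robot touching nothing.
It also fails if it takes over 64 s, if anything falls off the work surface, if the arm or the gripper's body presses on something with over 40 N, if the wrist force passes 120 N, or if a joint passes its speed limit or range.

## Working session

There is one attempt and no reset: what is moved stays moved. The work goes in short steps, Python scripts to look and compute and a tool call to move; the robot and the scene stay as the last step left them, time stands still between calls to the robot, and variables do not carry over. Pictures are saved under pics/ and viewed, about 8 in all and at most 12, crops included, and the job is handed in when it is done.

Besides the shell and the picture viewer there is one more tool, called after ">>>" as a command line: name --argument value ..., lists and objects as JSON in quotes. play_rows: Moves the arm, as the interface text tells. Its arguments: {"type":"object","properties":{"rows":{"type":"string"}},"required":["rows"]}

```bash
mkdir -p pics
cat > h.py <<'E'
import numpy as np, cv2
from cell import get_obs, capture, finish_job
def cap(n,save=None):
    c=capture(n)
    if save: cv2.imwrite('pics/'+save+'.png',c['pixels'][:,:,::-1])
    return c
def cam(c):
    K=np.array([[c['fx'],0,c['cx']],[0,c['fy'],c['cy']],[0,0,1]],float)
    R,_=cv2.Rodrigues(np.array(c['rvec'],float)); t=np.array(c['tvec'],float).ravel()
    return K,np.array(c['distortion'],float),R,t
def ray(c,px):
    K,d,R,t=cam(c)
    u=cv2.undistortPoints(np.array(px,float).reshape(-1,1,2),K,d).reshape(-1,2)
    v=np.c_[u,np.ones(len(u))]@R
    return -R.T@t, v
def onz(c,px,z):
    o,v=ray(c,px); s=(z-o[2])/v[:,2]; return o+s[:,None]*v
def bydepth(c,px):
    o,v=ray(c,px); px=np.array(px,int).reshape(-1,2)
    return o+v*c['depth'][px[:,1],px[:,0]][:,None]
def cloud(c):
    yy,xx=np.mgrid[0:400,0:640]; return bydepth(c,np.c_[xx.ravel(),yy.ravel()]).reshape(400,640,3)
def proj(c,p):
    K,d,R,t=cam(c); return cv2.projectPoints(np.array(p,float).reshape(-1,1,3),cv2.Rodrigues(R)[0],t,K,d)[0].reshape(-1,2)
E
python3 - <<'E'
from h import *
import pickle
o=get_obs(); print(o)
for n in('top','scene'):
    c=cap(n,n+'0'); pickle.dump(c,open(n+'0.pkl','wb'))
    print(n,c['fx'],cam(c)[2].T@-cam(c)[3])
E
```

```text
{'time_s': 0.0, 'q': array([-1.04081186,  0.50185335, -0.42678452,  1.55142409,  0.22079658,
        1.13831284, -0.2102881 ]), 'joint_vel': array([ 0.00051673, -0.00092821,  0.00058017,  0.00023837, -0.00169097,
       -0.00048879,  0.00079453]), 'joint_efforts': array([ 6.72902679e-04, -5.69524598e+01, -5.81603363e+00, -2.80933821e+01,
        1.06496410e-02,  1.20800757e-02, -3.55542070e-06]), 'tcp_pos': array([171.22659156, 626.33180297, 230.26609618]), 'orientation': array([ 5.62059331e-04,  7.94851384e-01,  6.06803373e-01, -7.92078877e-04]), 'force': array([ 0.47920757, -0.30550815,  0.64214196]), 'moment': array([-0.01809182,  0.02833739, -0.01590511]), 'opening': 85.04983485422251}
top 419.6735671749205 [ 400.04572023    8.39344556 1298.99475097]
scene 496.08183004120326 [1072.36830223  799.08908932  792.61139787]
```

View pics/top0.png

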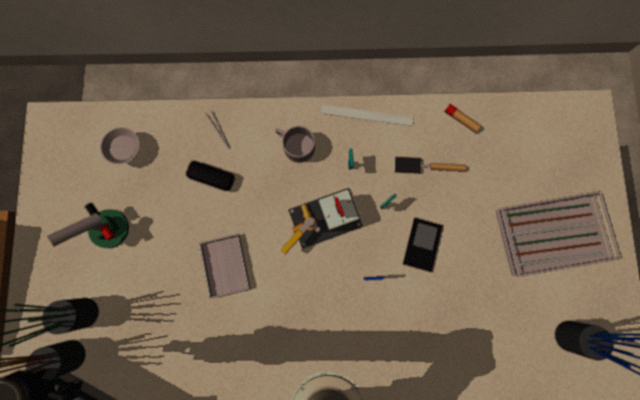

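View pics/scene0.png

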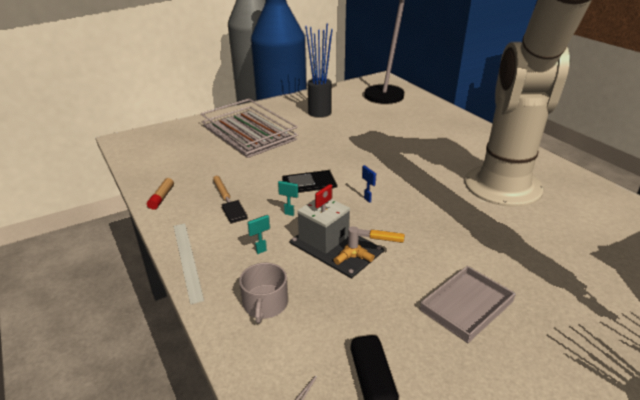

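The top view shows the station at about (325,215). The look-alikes are:
- teal keys at (352,160) and (388,202)
- a blue key at (383,277)
- a red/orange torch at (462,118)

The one I want is the red bow in the grey box at (340,207). The yellow lever tip is at (290,243) and the tray at (227,265).

Run:
```python
from h import *
import pickle
c=pickle.load(open('top0.pkl','rb')); s=pickle.load(open('scene0.pkl','rb'))
for n,c in(('top',c),('scene',s)):
    P=cloud(c); h=cv2.cvtColor(c['pixels'],cv2.COLOR_RGB2HSV)
    H,S,V=[h[:,:,i].astype(int) for i in range(3)]
    ctr=P[205,340] if n=='top' else ctr0
    if n=='top': ctr0=ctr; print('key px',ctr, 'cup',P[145,298],'tray',P[265,227])
    near=np.hypot(P[:,:,0]-ctr0[0],P[:,:,1]-ctr0[1])<220
    def rep(name,m):
        q=P[m]; 
        if len(q)<5: print(n,name,len(q));return
        r=cv2.minAreaRect(q[:,:2].astype(np.float32)); print(n,name,len(q),'med',np.median(q,0).round(1),'rect',np.round(r[0],1),np.round(r[1],1),round(r[2],1),'z',np.percentile(q[:,2],[5,95]).round(0))
    rep('boxtop',near&(abs(P[:,:,2]-100)<6)&(S<90)&(np.hypot(P[:,:,0]-ctr0[0],P[:,:,1]-ctr0[1])<75))
    rep('plate',near&(abs(P[:,:,2]-12)<5)&(V<70)&(np.hypot(P[:,:,0]-ctr0[0],P[:,:,1]-ctr0[1])<160))
    rep('yellow',near&(abs(P[:,:,2]-80)<12)&(H>12)&(H<35)&(S>140))
    rep('red',near&(P[:,:,2]>105)&((H<8)|(H>172))&(S>120))
    t=P[265,227] if n=='top' else t0
    t0=t
    rep('tray',(np.hypot(P[:,:,0]-t0[0],P[:,:,1]-t0[1])<125)&(P[:,:,2]>10)&(P[:,:,2]<35))
c=pickle.load(open('top0.pkl','rb'))
im=c['pixels'][170:270,260:410,::-1]
a=cv2.resize(im,(800,533),interpolation=cv2.INTER_CUBIC); cv2.imwrite('pics/crop1.png',a)
```

```text
key px [581.06143185 -47.31023326 159.62028475] cup [802.22048565  73.36256909   7.81685405] tray [428.8462151  294.99213981   3.87785345]
top boxtop 844 med [578.2 -45.7 101.3] rect [581.1 -45.1] [91.2 90. ] 18.6 z [ 98. 105.]
top plate 995 med [537.6  17.9  13.3] rect [598.3 -10.8] [185.1 222.8] 18.8 z [ 9. 16.]
top yellow 181 med [491.3  91.   82.7] rect [491.5  91.3] [20.2 78.6] 47.9 z [78. 87.]
top red 80 med [577.1 -44.4 157.5] rect [498.9 -28. ] [ 30.2 208.4] 78.0 z [130. 162.]
top tray 471 med [433.1 308.8  23.5] rect [435.6 292.6] [191.  147.5] 8.9 z [10. 30.]
scene boxtop 729 med [587.4 -33.5  99. ] rect [578.6 -44.9] [93.4 94.4] 19.5 z [ 95. 102.]
scene plate 1152 med [584.3  28.4  11.2] rect [567.   -6.9] [133. 202.] 19.1 z [ 8. 14.]
scene yellow 298 med [492.8  95.3  79.6] rect [491.4  93.6] [23.2 78.2] 47.8 z [70. 83.]
scene red 251 med [584.3 -39.7 139.7] rect [580.8 -43. ] [55.1 13.8] 20.6 z [121. 158.]
scene tray 1169 med [436.6 302.1  19.9] rect [427.8 299.8] [174.9 122.8] 11.9 z [11. 26.]
```

View pics/crop1.png

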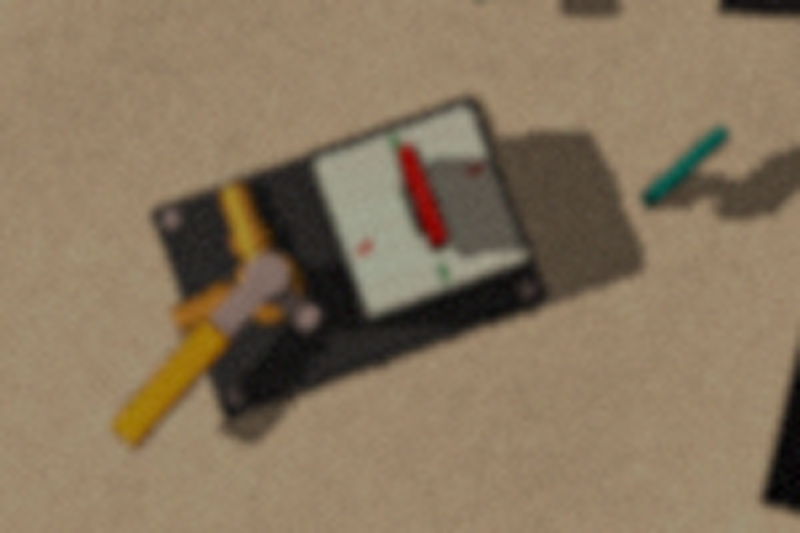

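The crop confirms the red bow, upright in the light box top at about crop (423,195) with its long axis toward the green marks. The red marks lie across it, and the lever points down-left. The station yaw is about 19.2°. The lever's measured radius of 77.6 mm matches the expected 78 mm, and the lever angle is about 1.10 rad.

```bash
cat >> h.py <<'E'
from scipy.spatial.transform import Rotation as Ro
yaw=np.radians(19.2); X=np.array([np.cos(yaw),np.sin(yaw)]); Y=np.array([-X[1],X[0]])
lock=np.array([580.,-45.]); org=lock+50*Y; piv=org-3*X+40*Y
def down(th):
    t=np.radians(th); x=[np.cos(t),np.sin(t),0]; y=[np.sin(t),-np.cos(t),0]
    return Ro.from_matrix(np.array([x,y,[0,0,-1]]).T)
def rows(T):
    """T: list of (x,y,z,theta_deg)"""
    o=get_obs(); q=o['orientation']; R=Ro.from_quat([q[1],q[2],q[3],q[0]])
    xa=R.as_matrix()[:,0]; print('th now',np.degrees(np.arctan2(xa[1],xa[0])).round(1),o['tcp_pos'].round(1),'q7',o['q'].round(2),'F',o['force'].round(1))
    for x,y,z,th in T:
        d=R.inv().apply(np.array([x,y,z])-o['tcp_pos'])/1000; v=(R.inv()*down(th)).as_rotvec()
        print(*d.round(4),*v.round(4))
def pol(r,a): a=np.radians(a); return piv+r*np.array([np.cos(a),np.sin(a)])
E
python3 - <<'E'
from h import *
p=pol(85,136.4); print(piv,p)
rows([(*p,150,46.4),(*p,58,46.4)])
E
```

```text
[547.56887268  39.00727338] [486.01426446  97.6249346 ]
th now 74.7 [171.2 626.4 230.4] q7 [-1.04  0.5  -0.43  1.55  0.22  1.14 -0.21] F [ 0.  -0.3  0.1]
-0.4269 0.443 0.0811 0.0004 0.0018 0.4942
-0.4268 0.443 0.1731 0.0004 0.0018 0.4942
```

>>> play_rows --rows "-0.427 0.443 0.08 0 0.002 0.494 0.085;-0.427 0.443 0.08 0 0.002 0.494 0.085;-0.427 0.443 0.08 0 0.002 0.494 0.085;-0.427 0.443 0.08 0 0.002 0.494 0.085;-0.427 0.443 0.08 0 0.002 0.494 0.085;-0.427 0.443 0.08 0 0.002 0.494 0.085;-0.427 0.443 0.08 0 0.002 0.494 0.085;-0.427 0.443 0.08 0 0.002 0.494 0.085;-0.427 0.443 0.08 0 0.002 0.494 0.085;-0.427 0.443 0.08 0 0.002 0.494 0.085"

```text
time_s: 1.35
tcp_pos: [486.7, 96.2, 151.0]
orientation: [-0.001, 0.919, 0.394, 0.001]
force: [1.3, 0.9, -1.0]
opening: 84.7
```

>>> play_rows --rows "0 0 0 0 0 0 0.085;0 0 0 0 0 0 0.085"

```text
time_s: 1.6
tcp_pos: [485.5, 98.6, 150.9]
orientation: [-0.001, 0.919, 0.394, 0.0]
force: [0.1, 0.1, 0.0]
opening: 84.8
```

Run:
```python
from h import *
c=cap('wrist','w1'); p=pol(85,136.4)
rows([(*p,150,46.4),(*p,58,46.4)]); print(proj(c,[(*p,82),(*piv,82),(*lock,158)]))
```

```text
th now 46.5 [485.4  99.5 151.1] q7 [-0.2   0.3  -0.07  2.02  0.02  0.83  0.53] F [ 0.8 -0.3  0.3]
-0.0009 0.0017 0.0011 -0.0015 -0.0017 0.0015
-0.0011 0.0019 0.0931 -0.0015 -0.0017 0.0015
[[314.63500251 213.24323228]
 [314.63512131 313.58705002]
 [254.07312069 502.28283631]]
```

View pics/w1.png

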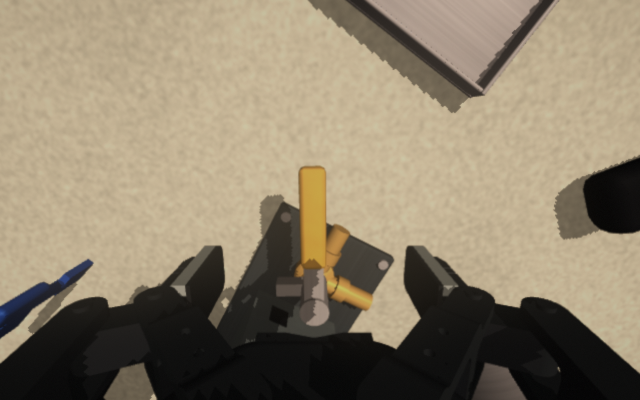

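The lever's grip is centred at about (313,215) and the pivot at (314,312), both within 2 px of prediction. Next I descend and grip.

>>> play_rows --rows "0 0 0.05 0 0 0 0.06;-0.001 0.002 0.093 0 0 0 0.06;-0.001 0.002 0.093 0 0 0 0.06;-0.001 0.002 0.093 0 0 0 0.06;-0.001 0.002 0.093 0 0 0 0.01;-0.001 0.002 0.093 0 0 0 0.01;-0.001 0.002 0.093 0 0 0 0.01;-0.001 0.002 0.093 0 0 0 0.01"

```text
time_s: 2.65
tcp_pos: [487.8, 96.6, 59.8]
orientation: [-0.0, 0.919, 0.394, 0.002]
force: [-1.6, -0.5, 8.2]
opening: 19.0
```

Run:
```python
from h import *
o=get_obs(); p=o['tcp_pos'][:2]-piv; r=np.hypot(*p); a=np.degrees(np.arctan2(p[1],p[0])); print(r,a,o['opening'])
z=o['tcp_pos'][2]; q=o['orientation']; R=Ro.from_quat([q[1],q[2],q[3],q[0]]).as_matrix()[:,0]; th=np.degrees(np.arctan2(R[1],R[0]))
rows([(*pol(r,a+d),z,th+d) for d in [8,16,24,32,40,48,56,62.5,64.5]])
```

```text
83.00510284040323 136.04532255899787 18.959727475145115
th now 46.4 [487.8  96.6  59.8] q7 [-0.2   0.45 -0.06  2.07  0.04  0.62  0.52] F [-1.6 -0.5  8.2]
-0.0116 0.0007 -0.0 0.0008 -0.0036 -0.1396
-0.0229 0.0031 -0.0001 0.0011 -0.0035 -0.2793
-0.0338 0.007 -0.0001 0.0013 -0.0035 -0.4189
-0.0441 0.0123 -0.0002 0.0016 -0.0034 -0.5585
-0.0535 0.0191 -0.0002 0.0018 -0.0033 -0.6981
-0.0619 0.0271 -0.0002 0.0021 -0.0032 -0.8378
-0.069 0.0362 -0.0002 0.0023 -0.0031 -0.9774
-0.0739 0.0442 -0.0002 0.0025 -0.003 -1.0908
-0.0752 0.0468 -0.0002 0.0026 -0.0029 -1.1257
```

>>> play_rows --rows "-0.0116 0.0007 0 0 0 -0.14 0.01;-0.0229 0.0031 0 0 0 -0.279 0.01;-0.0338 0.007 0 0 0 -0.419 0.01;-0.0441 0.0123 0 0 0 -0.558 0.01;-0.0535 0.0191 0 0 0 -0.698 0.01;-0.0619 0.0271 0 0 0 -0.838 0.01;-0.069 0.0362 0 0 0 -0.977 0.01;-0.0715 0.0401 0 0 0 -1.03 0.01;-0.0715 0.0401 0 0 0 -1.03 0.01"

```text
time_s: 3.78
tcp_pos: [468.1, 16.9, 59.7]
orientation: [0.001, 0.606, 0.796, 0.002]
force: [-2.0, -0.3, 8.9]
opening: 18.3
```

Run:
```python
from h import *
o=get_obs(); p=o['tcp_pos'][:2]-piv; r=np.hypot(*p); a=np.degrees(np.arctan2(p[1],p[0])); print(r,a,o['opening'],o['moment'])
z=o['tcp_pos'][2]; th=a-90
rows([(*pol(r,a+d),z,th+d) for d in [2,4,6,8]])
```

```text
82.47968840338777 -164.4321827140429 18.31606523987552 [0.13874726 0.40300623 0.26092831]
th now 105.5 [468.1  16.9  59.7] q7 [ 0.17  0.43 -0.31  2.13  0.22  0.61  1.55] F [-2.  -0.3  8.9]
-0.0029 0.0001 -0.0 0.0042 -0.0005 -0.0367
-0.0058 0.0002 -0.0 0.0042 -0.0004 -0.0716
-0.0086 0.0005 -0.0 0.0042 -0.0004 -0.1065
-0.0115 0.0008 -0.0 0.0042 -0.0003 -0.1414
```

>>> play_rows --rows "-0.003 0 0 0 0 -0.035 0.01;-0.0058 0.0002 0 0 0 -0.07 0.01;-0.0086 0.0005 0 0 0 -0.105 0.01;-0.0086 0.0005 0 0 0 -0.105 0.01"

```text
time_s: 4.28
tcp_pos: [469.8, 12.6, 59.7]
orientation: [-0.001, 0.564, 0.826, 0.003]
force: [-5.5, 10.2, 12.5]
opening: 18.6
```

Run:
```python
from h import *
o=get_obs(); p=o['tcp_pos'][:2]-piv; print(np.degrees(np.arctan2(p[1],p[0]))+360,o['opening'],o['force'],o['moment'])
rows([(467.,12,59.8,109.2)])
```

```text
198.74788138098083 18.639516596586 [-5.52951519 10.16922739 12.54853995] [ 2.31226684  1.06997285 -1.23281708]
th now 111.4 [469.8  12.6  59.7] q7 [ 0.2   0.44 -0.33  2.12  0.23  0.61  1.65] F [-5.5 10.2 12.5]
0.0004 -0.0028 -0.0001 0.004 -0.0048 0.0379
```

>>> play_rows --rows "-0.003 0 0 0 0 0 0.01;-0.003 0 0 0 0 0 0.01;-0.003 0 0 0 0 0 0.05;-0.003 0 0 0 0 0 0.05;-0.003 0 0 0 0 0 0.05;0.001 0 -0.05 0 0 0 0.06;0.001 0 -0.11 0 0 0 0.06;0.001 0 -0.15 0 0 0 0.06;0.001 0 -0.15 0 0 0 0.06"

```text
time_s: 5.4
tcp_pos: [471.6, 8.9, 211.5]
orientation: [0.003, 0.564, 0.826, 0.003]
force: [0.3, 0.0, -0.3]
opening: 60.1
```

Run:
```python
from h import *
c=cap('top'); P=cloud(c); h=cv2.cvtColor(c['pixels'],cv2.COLOR_RGB2HSV)
for n in('top','scene'):
    c=cap(n); P=cloud(c); h=cv2.cvtColor(c['pixels'],cv2.COLOR_RGB2HSV); H,S=h[:,:,0].astype(int),h[:,:,1].astype(int)
    m=(np.hypot(P[:,:,0]-piv[0],P[:,:,1]-piv[1])<140)&(abs(P[:,:,2]-77)<10)&(H>12)&(H<35)&(S>140)
    q=P[m][:,:2]; 
    if len(q)>10:
        r=cv2.minAreaRect(q.astype(np.float32)); d=np.array(r[0])-piv; print(n,len(q),r,np.degrees(np.arctan2(d[1],d[0]))+360,np.hypot(*d))
# key above lock, x jaw along 109.2
rows([(*lock,205,109.2)])
```

```text
scene 208 ((475.0229187011719, 16.120235443115234), (79.20085144042969, 21.942426681518555), 17.0710506439209) 197.50961596349296 76.07057213327684
th now 111.4 [468.2   8.9 207.3] q7 [ 0.29  0.2  -0.41  2.02  0.09  0.95  1.78] F [-0.3  0.3 -0.3]
-0.091 0.0844 0.0022 0.0001 -0.0015 0.0383
```

>>> play_rows --rows "-0.045 0.042 0 0 0 0.038 0.06;-0.091 0.0844 0.002 0 -0.001 0.038 0.06;-0.091 0.0844 0.002 0 -0.001 0.038 0.06;-0.091 0.0844 0.002 0 -0.001 0.038 0.06;-0.091 0.0844 0.002 0 -0.001 0.038 0.06"

```text
time_s: 6.18
tcp_pos: [579.4, -43.4, 205.4]
orientation: [-0.001, 0.578, 0.816, 0.0]
force: [0.2, 0.0, -0.4]
opening: 60.0
```

Run:
```python
from h import *
c=cap('wrist','w2'); P=cloud(c); h=cv2.cvtColor(c['pixels'],cv2.COLOR_RGB2HSV); H,S,V=[h[:,:,i].astype(int) for i in range(3)]
m=((H<8)|(H>172))&(S>130)&(V>60); q=P[m]; q=q[(q[:,2]>150)&(q[:,2]<165)]
print(len(q),cv2.minAreaRect(q[:,:2].astype(np.float32)) if len(q)>5 else '', np.median(P[m],0))
m=(abs(P[:,:,2]-77)<10)&(H>12)&(H<35)&(S>140); q=P[m]
if len(q)>9:
    r=cv2.minAreaRect(q[:,:2].astype(np.float32)); d=np.array(r[0])-piv; print('lever',len(q),r,np.degrees(np.arctan2(d[1],d[0])),np.hypot(*d))
print(proj(c,[(*lock,158),(*lock,100)]))
rows([(*lock,118,109.2)])
```

```text
997 ((577.48828125, -45.10160827636719), (54.572811126708984, 8.522564888000488), 18.676111221313477) [575.40615149 -45.9004875  158.14033881]
lever 2390 ((481.25, 16.478626251220703), (96.8492202758789, 20.52649688720703), 18.290834426879883) -161.23727814330664 70.04093671150208
[[311.1086248  222.40994067]
 [311.52876518 199.74165588]]
th now 109.3 [579.6 -43.5 205.9] q7 [ 0.31  0.39 -0.35  1.76  0.16  1.02  1.81] F [-0.7 -0.4  0.5]
-0.0016 -0.0002 0.0879 0.0006 -0.0007 0.0025
```

View pics/w2.png

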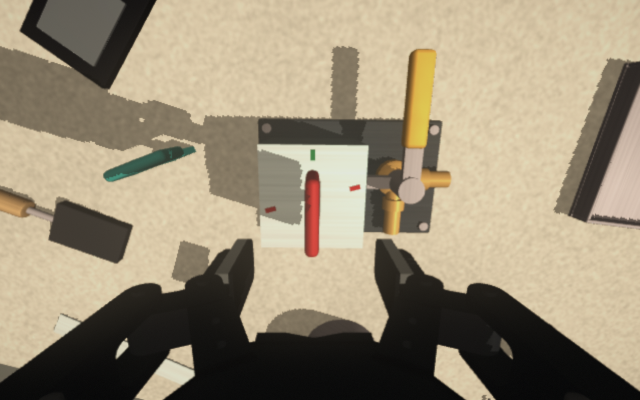

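The red bow is at (312,213) in the wrist view, with the green mark in line at (312,155) and red marks at (355,187) and (270,209). The lever is parallel to the slot, so it is shut. The lock axis reads about 2 mm toward -x from my estimate, so I'll use (578,-45.7).

```bash
sed -i 's/^lock=.*/lock=np.array([578.1,-45.7])/; s/^piv=/piv=/' h.py; sed -i 's/yaw=np.radians(19.2)/yaw=np.radians(18.9)/' h.py
python3 - <<'E'
from h import *
rows([(*lock,118,108.9)])
E
```

```text
th now 109.3 [579.6 -43.5 205.9] q7 [ 0.31  0.39 -0.35  1.76  0.16  1.02  1.81] F [-0.7 -0.4  0.5]
-0.0017 -0.0022 0.0879 0.0006 -0.0007 0.0078
```

>>> play_rows --rows "-0.002 -0.002 0.045 0 0 0.007 0.05;-0.002 -0.002 0.088 0 0 0.007 0.05;-0.002 -0.002 0.088 0 0 0.007 0.05;-0.002 -0.002 0.088 0 0 0.007 0.03;-0.002 -0.002 0.088 0 0 0.007 0.02;-0.002 -0.002 0.088 0 0 0.007 0"

```text
time_s: 6.98
tcp_pos: [580.7, -45.2, 120.2]
orientation: [0.001, 0.581, 0.814, 0.002]
force: [-1.0, 0.3, 6.7]
opening: 9.0
```

>>> play_rows --rows "0 0 0 0 0 0 0;0 0 0 0 0 0 0;0 0 0 0 0 0 0"

```text
time_s: 7.35
tcp_pos: [580.7, -45.3, 120.2]
orientation: [0.001, 0.581, 0.814, 0.002]
force: [-2.1, 3.0, 6.9]
opening: 9.6
```

Run:
```python
from h import *
o=get_obs();print(o['opening'],o['moment'])
rows([(*lock,o['tcp_pos'][2],108.9)]+[(*o['tcp_pos'],108.9-d) for d in (20,77)])
```

```text
9.613409442619341 [ 0.79850476  0.5319302  -0.05834095]
th now 108.9 [580.7 -45.3 120.2] q7 [ 0.29  0.5  -0.33  1.82  0.2   0.85  1.76] F [-2.1  3.   6.9]
0.0005 -0.0026 -0.0 0.0042 -0.0006 0.0002
0.0 0.0 0.0 0.0041 -0.0013 0.3493
0.0 0.0 0.0 0.0032 -0.0033 1.3441
```

>>> play_rows --rows "-0.0002 0 0 0 0 0.16 0;-0.0005 -0.0001 0 0 0 0.32 0;-0.0007 -0.0002 0 0 0 0.48 0;-0.0009 -0.0003 0 0 0 0.64 0;-0.0009 -0.0003 0 0 0 0.64 0"

```text
time_s: 7.98
tcp_pos: [580.8, -46.1, 120.2]
orientation: [0.0, 0.808, 0.589, 0.002]
force: [-1.4, 2.2, 6.7]
opening: 9.4
```

Run:
```python
from h import *
o=get_obs();print(o['opening'],o['moment'])
rows([(*o['tcp_pos'],108.9-d) for d in (74.5,79)])
```

```text
9.405781800486764 [ 0.62988231  0.46224687 -0.06849077]
th now 72.2 [580.8 -46.1 120.2] q7 [ 0.17  0.48 -0.18  1.83  0.11  0.84  1.2 ] F [-1.4  2.2  6.7]
0.0 0.0 0.0 0.0021 -0.0039 0.6592
0.0 0.0 0.0 0.0019 -0.004 0.7377
```

>>> play_rows --rows "-0.0002 0 0 0 0 0.16 0;-0.0005 -0.0001 0 0 0 0.32 0;-0.0007 -0.0002 0 0 0 0.48 0;-0.0009 -0.0003 0 0 0 0.64 0;-0.001 -0.0004 0 0 0 0.74 0;-0.001 -0.0004 0 0 0 0.74 0"

```text
time_s: 8.72
tcp_pos: [579.9, -46.7, 120.2]
orientation: [-0.001, 0.966, 0.257, 0.002]
force: [-2.7, 2.9, 7.6]
opening: 9.2
```

Run:
```python
from h import *
o=get_obs();print(o['opening'],o['moment'])
rows([])
```

```text
9.170362577656855 [ 0.62250673  0.61982756 -0.03174744]
th now 29.8 [579.9 -46.7 120.2] q7 [ 0.04  0.48 -0.01  1.83  0.    0.83  0.55] F [-2.7  2.9  7.6]
```

>>> play_rows --rows "0 0 0 0 0 0.05 0;0 0 0 0 0 0.1 0;0 0 0 0 0 0.1 0"

```text
time_s: 9.1
tcp_pos: [580.0, -46.3, 120.1]
orientation: [-0.001, 0.978, 0.211, 0.002]
force: [-1.5, 3.2, 6.7]
opening: 9.4
```

Run:
```python
from h import *
o=get_obs();print(o['opening'],o['moment'])
rows([])
c=cap('scene'); cv2.imwrite('pics/s2.png',cv2.resize(c['pixels'][170:290,260:420,::-1],(800,600),interpolation=cv2.INTER_CUBIC))
```

```text
9.359276555932707 [0.6681418  0.65577571 1.20646653]
th now 24.4 [580.  -46.3 120.1] q7 [ 0.03  0.48  0.01  1.83 -0.01  0.83  0.47] F [-1.5  3.2  6.7]
```

View pics/s2.png

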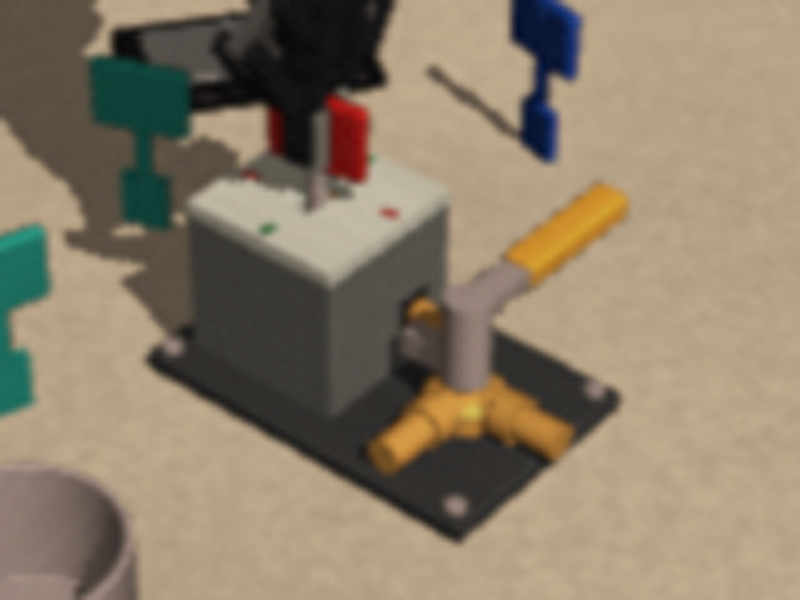

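The wrist moment jumped from about 0 to 1.2 N m, so the key is at its stop. The brass bolt shows at (425,308), out beside the tail. The bow is in line with the red marks. Now I turn it back.

>>> play_rows --rows "0.0002 0 0 0 0 -0.16 0;0.0005 -0.0001 0 0 0 -0.32 0;0.0007 -0.0002 0 0 0 -0.48 0;0.0009 -0.0003 0 0 0 -0.64 0;0.0011 -0.0005 0 0 0 -0.8 0;0.0012 -0.0006 0 0 0 -0.93 0;0.0013 -0.0009 0 0 0 -1.1 0;0.0014 -0.0011 0 0 0 -1.26 0;0.0015 -0.0013 0 0 0 -1.4 0;0.0015 -0.0015 0 0 0 -1.5 0"

```text
time_s: 10.4
tcp_pos: [581.1, -45.0, 120.1]
orientation: [0.001, 0.572, 0.82, 0.002]
force: [-0.7, 1.7, 5.5]
opening: 9.5
```

>>> play_rows --rows "0 0 0 0 0 -0.04 0;0 0 0 0 0 -0.08 0;0 0 0 0 0 -0.08 0"

```text
time_s: 10.78
tcp_pos: [581.1, -45.0, 120.1]
orientation: [0.001, 0.54, 0.842, 0.002]
force: [-0.3, 4.2, 6.4]
opening: 9.0
```

Run:
```python
from h import *
o=get_obs();print(o['opening'],o['moment'])
rows([(*o['tcp_pos'],108.9),(*lock,o['tcp_pos'][2],108.9)])
```

```text
8.975036710362073 [ 0.81188875  0.37240685 -0.04696147]
th now 114.7 [581.1 -45.  120.1] q7 [ 0.31  0.5  -0.35  1.82  0.22  0.85  1.85] F [-0.3  4.2  6.4]
0.0 0.0 0.0 0.0049 -0.0005 0.1004
0.0006 -0.003 -0.0 0.0049 -0.0005 0.1004
```

>>> play_rows --rows "0 0 0 0 0 -0.05 0;0 0 0 0 0 -0.05 0"

```text
time_s: 11.02
tcp_pos: [581.1, -44.9, 120.1]
orientation: [0.001, 0.52, 0.854, 0.002]
force: [-1.0, 4.0, 6.4]
opening: 9.5
```

Run:
```python
from h import *
o=get_obs();print(o['opening'],o['moment'])
rows([(*o['tcp_pos'],108.9)])
```

```text
9.488516835233382 [ 0.93466958  0.18012804 -0.8964271 ]
th now 117.4 [581.1 -44.9 120.1] q7 [ 0.31  0.5  -0.36  1.82  0.23  0.85  1.89] F [-1.   4.   6.4]
0.0 0.0 0.0 0.0053 -0.001 0.1479
```

>>> play_rows --rows "0 0 0 0 0 0.07 0;0 0 0 0 0 0.125 0;0 0 0 0 0 0.125 0;0 0 -0.008 0 0 0.125 0;0 0 -0.016 0 0 0.125 0;0 0 -0.016 0 0 0.125 0"

```text
time_s: 11.78
tcp_pos: [580.2, -46.4, 135.2]
orientation: [0.001, 0.571, 0.821, 0.001]
force: [0.5, 1.9, 0.8]
opening: 9.4
```

Run:
```python
from h import *
o=get_obs();print(o['opening'],o['moment'])
rows([(*o['tcp_pos'],108.9)])
c=cap('scene'); cv2.imwrite('pics/s3.png',cv2.resize(c['pixels'][150:290,260:420,::-1],(686,600),interpolation=cv2.INTER_CUBIC))
```

```text
9.425598025904165 [ 0.7531875  -0.13464323 -0.07006186]
th now 110.3 [580.2 -46.4 135.2] q7 [ 0.3   0.48 -0.34  1.81  0.2   0.88  1.79] F [0.5 1.9 0.8]
0.0 0.0 0.0 0.0028 -0.0001 0.0243
```

View pics/s3.png

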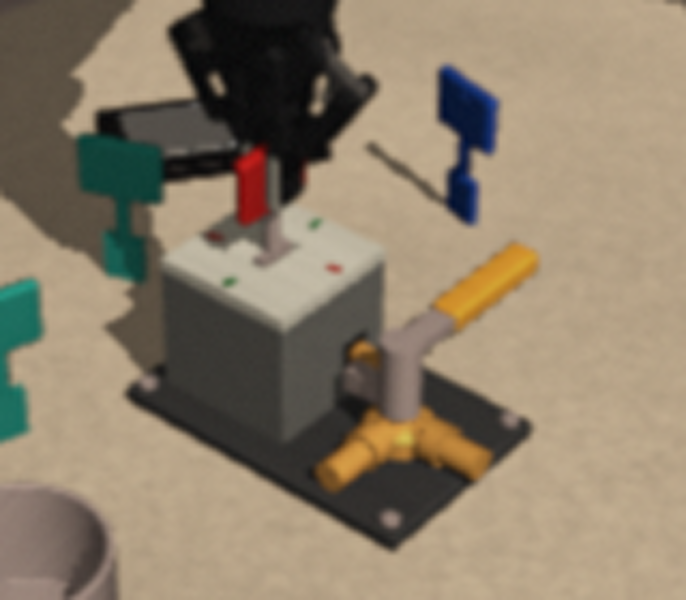

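The key is rising freely and the bolt stays out, with the brass visible at (362,352). I keep lifting, then carry the key over the tray.

>>> play_rows --rows "0 0 -0.01 0 0 0 0;0 0 -0.02 0 0 0 0;0 0 -0.03 0 0 0 0;0 0 -0.045 0 0 0 0;0 0 -0.07 0 0 0 0;0 0 -0.1 0 0 0 0;0 0 -0.1 0 0 0 0"

```text
time_s: 12.7
tcp_pos: [581.2, -47.4, 237.5]
orientation: [0.003, 0.572, 0.82, 0.002]
force: [-0.2, -0.3, -1.7]
opening: 9.6
```

Run:
```python
from h import *
rows([(430,300,220,102)]); print(get_obs()['opening'])
```

```text
th now 110.3 [581.2 -47.4 237.5] q7 [ 0.32  0.36 -0.36  1.73  0.14  1.07  1.84] F [-0.2 -0.3 -1.7]
0.3783 -0.0216 0.0163 0.006 0.0023 0.1442
9.574902098266152
```

>>> play_rows --rows "0.04 -0.002 0.002 0 0 0.02 0;0.09 -0.005 0.004 0 0 0.04 0;0.14 -0.008 0.006 0 0 0.06 0;0.19 -0.011 0.008 0 0 0.08 0;0.24 -0.014 0.01 0 0 0.1 0;0.29 -0.017 0.012 0 0 0.12 0;0.34 -0.02 0.014 0.003 0.001 0.14 0;0.378 -0.022 0.016 0.006 0.002 0.144 0;0.378 -0.022 0.016 0.006 0.002 0.144 0;0.378 -0.022 0.016 0.006 0.002 0.144 0"

```text
time_s: 13.95
tcp_pos: [427.8, 298.9, 217.6]
orientation: [-0.002, 0.629, 0.777, -0.002]
force: [-0.1, -0.8, -1.3]
opening: 9.2
```

Run:
```python
from h import *
rows([(430,300,220,102)]); print(get_obs()['opening'])
c=cap('wrist','w3'); P=cloud(c)
m=(P[:,:,2]>17)&(P[:,:,2]<33)&(np.hypot(P[:,:,0]-430,P[:,:,1]-300)<130); m=cv2.erode(m.astype(np.uint8),np.ones((3,3)))>0
print(m.sum(),cv2.minAreaRect(P[m][:,:2].astype(np.float32)))
```

```text
th now 102.0 [427.8 298.9 217.6] q7 [-0.21  0.3  -0.53  1.88  0.17  1.01  0.96] F [-0.1 -0.8 -1.3]
0.0006 0.0023 -0.0025 -0.0059 -0.0006 0.0005
9.234095112540524
964 ((425.84033203125, 300.1321105957031), (166.12184143066406, 117.4034423828125), 12.045920372009277)
```

View pics/w3.png

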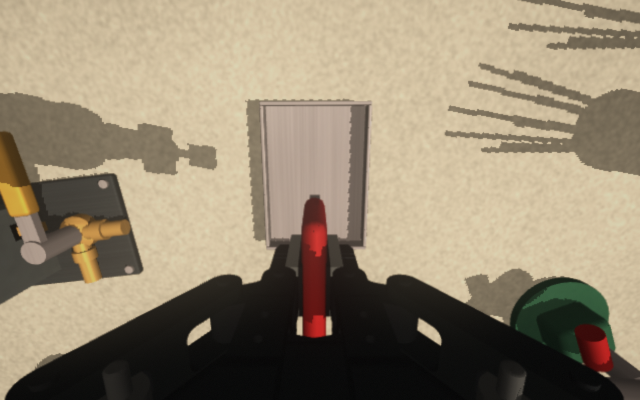

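The key is held at (315,270) with the bow upright, over the tray, whose centre is (426,300) and yaw 12°. I'll tilt the key outward by 50° along the tray's long axis, then set it down tip first.

```bash
cat >> h.py <<'E'
def rowsR(T):
    """T: (xyz, Rotation)"""
    o=get_obs(); q=o['orientation']; R=Ro.from_quat([q[1],q[2],q[3],q[0]])
    print(o['tcp_pos'].round(1),o['q'].round(2),'F',o['force'].round(1),'op',o['opening'])
    for p,r in T: print(*(R.inv().apply(np.array(p)-o['tcp_pos'])/1000).round(4),*(R.inv()*r).as_rotvec().round(4))
def tilt(deg,th=102): return down(th)*Ro.from_rotvec([-np.radians(deg),0,0])
E
python3 - <<'E'
from h import *
u=np.array([np.cos(np.radians(12)),np.sin(np.radians(12))]); ctr=np.array([426,300])
p=ctr+8*u
rowsR([((*p,190),tilt(50))]); print(tilt(50).as_matrix()[:,2])
c=cap('wrist'); K,d,R,t=cam(c); o=get_obs(); q=o['orientation']
print('cam in tool',Ro.from_quat([q[1],q[2],q[3],q[0]]).inv().apply(-R.T@t-o['tcp_pos']))
E
```

```text
[428.3 298.5 217.7] [-0.21  0.3  -0.53  1.88  0.17  1.01  0.96] F [ 0.6  0.  -1.3] op 9.265150320077264
0.002 0.0062 0.0276 -0.8782 -0.0002 -0.0012
[ 0.74930453  0.1592696  -0.64278761]
cam in tool [  -0.2450134   -67.44155553 -143.43078916]
```

>>> play_rows --rows "0 0.001 0.005 -0.16 0 0 0;0.001 0.003 0.01 -0.32 0 0 0;0.001 0.005 0.015 -0.48 0 0 0;0.002 0.006 0.02 -0.64 0 0 0;0.002 0.006 0.028 -0.8 0 0 0;0.002 0.006 0.028 -0.878 0 0 0;0.002 0.006 0.028 -0.878 0 0 0;0.002 0.006 0.028 -0.878 0 0 0"

```text
time_s: 15.05
tcp_pos: [431.5, 295.4, 167.1]
orientation: [0.271, 0.567, 0.734, 0.256]
force: [-1.7, -1.3, -5.7]
opening: 9.4
```

Run:
```python
from h import *
u=np.array([np.cos(np.radians(12)),np.sin(np.radians(12))]); ctr=np.array([426,300])
p=ctr+8*u
rowsR([((*p,z),tilt(50)) for z in (150,105,75,62)])
o=get_obs(); q=o['orientation']; print(Ro.from_quat([q[1],q[2],q[3],q[0]]).as_matrix()[:,2])
```

```text
[431.5 295.4 167.1] [ 0.05  0.53 -1.26  2.41  1.69  1.08 -0.58] F [-1.7 -1.3 -5.7] op 9.399227587753442
0.0074 -0.0087 0.0144 -0.1132 0.0719 0.0807
0.0123 -0.0395 0.0468 -0.1132 0.0719 0.0807
0.0155 -0.06 0.0685 -0.1132 0.0719 0.0807
0.0169 -0.0689 0.0778 -0.1132 0.0719 0.0807
[ 0.68935415  0.06861825 -0.72116738]
```

Joint 4 hit its limit, with the actual tilt at 44°. A 35° tilt, farther out, is enough to make the key fall over.

Run:
```python
from h import *
u=np.array([np.cos(np.radians(12)),np.sin(np.radians(12))]); ctr=np.array([426,300])
p=ctr+20*u
rowsR([((*p,z),tilt(35)) for z in (165,100,67)])
```

```text
[431.5 295.4 167.1] [ 0.05  0.53 -1.26  2.41  1.69  1.08 -0.58] F [-1.7 -1.3 -5.7] op 9.399227587753442
0.0058 0.0103 0.0118 0.1483 0.0819 0.0707
0.0128 -0.0342 0.0587 0.1483 0.0819 0.0707
0.0163 -0.0568 0.0825 0.1483 0.0819 0.0707
```

>>> play_rows --rows "0.006 0.01 0.012 0.148 0.08 0.07 0;0.006 0.01 0.012 0.148 0.08 0.07 0;0.006 0.01 0.012 0.148 0.08 0.07 0;0.006 0.01 0.012 0.148 0.08 0.07 0"

```text
time_s: 15.55
tcp_pos: [444.4, 305.2, 163.7]
orientation: [0.19, 0.599, 0.742, 0.232]
force: [0.2, -0.0, -0.4]
opening: 9.5
```

Run:
```python
from h import *
u=np.array([np.cos(np.radians(12)),np.sin(np.radians(12))]); ctr=np.array([426,300])
p=ctr+20*u
rowsR([((*p,z),tilt(35)) for z in (165,100,75)])
```

```text
[444.4 305.2 163.7] [ 0.24  0.51 -1.32  2.33  1.54  0.87 -0.36] F [ 0.2 -0.  -0.4] op 9.52733675370208
-0.0013 0.0014 -0.0005 -0.0024 0.0027 0.0043
-0.0009 -0.0357 0.0528 -0.0024 0.0027 0.0043
-0.0008 -0.05 0.0733 -0.0024 0.0027 0.0043
```

>>> play_rows --rows "-0.001 -0.017 0.026 0 0 0.004 0;-0.001 -0.036 0.053 0 0 0.004 0;-0.001 -0.05 0.073 0 0 0.004 0;-0.001 -0.05 0.073 0 0 0.004 0;-0.001 -0.05 0.073 0 0 0.004 0"

```text
time_s: 16.18
tcp_pos: [445.5, 305.6, 76.3]
orientation: [0.189, 0.6, 0.741, 0.233]
force: [-0.6, -0.3, -0.9]
opening: 9.5
```

Run:
```python
from h import *
u=np.array([np.cos(np.radians(12)),np.sin(np.radians(12))]); ctr=np.array([426,300])
p=ctr+20*u
rowsR([((*p,z),tilt(35)) for z in (70,67)])
c=cap('scene'); cv2.imwrite('pics/s4.png',cv2.resize(c['pixels'][210:370,380:560,::-1],(675,600),interpolation=cv2.INTER_CUBIC))
```

```text
[445.5 305.6  76.3] [ 0.06  0.72 -1.11  2.37  1.84  0.97 -0.62] F [-0.6 -0.3 -0.9] op 9.481871370614742
-0.0014 -0.0039 0.005 -0.0019 0.0003 0.0001
-0.0014 -0.0056 0.0075 -0.0019 0.0003 0.0001
```

View pics/s4.png

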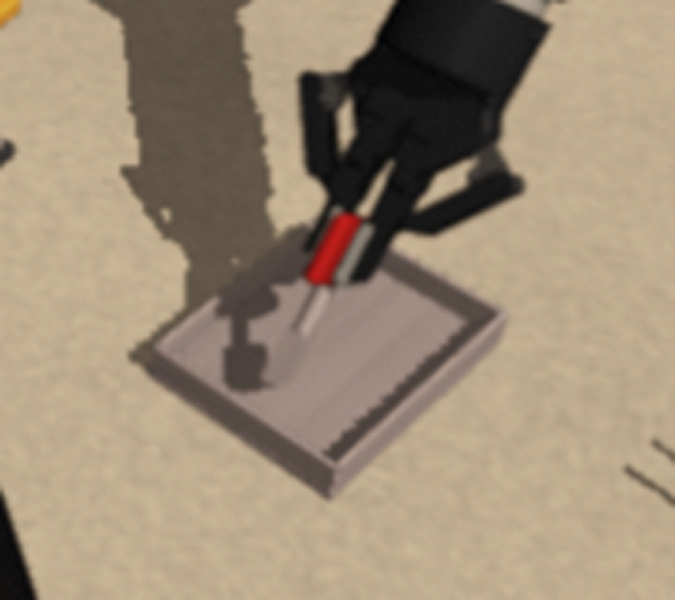

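The tilted key is inside the tray, with its tip at about crop (280,372), just above the floor and meeting its shadow. I lower it the last bit and release.

>>> play_rows --rows "-0.001 -0.004 0.005 0 0 0 0;-0.001 -0.0055 0.0075 0 0 0 0;-0.001 -0.006 0.009 0 0 0 0;-0.001 -0.006 0.009 0 0 0 0.07;-0.001 -0.006 0.009 0 0 0 0.07;-0.001 -0.006 0.009 0 0 0 0.07;-0.001 -0.006 0.009 0 0 0 0.07;-0.001 -0.006 0.009 0 0 0 0.07"

```text
time_s: 17.23
tcp_pos: [446.4, 303.5, 64.4]
orientation: [0.188, 0.602, 0.741, 0.232]
force: [-0.0, -1.1, 0.1]
opening: 69.6
```

Run:
```python
from h import *
o=get_obs()
rowsR([((o['tcp_pos'][0],o['tcp_pos'][1],z),tilt(35)) for z in (130,220)])
c=cap('scene'); cv2.imwrite('pics/s5.png',cv2.resize(c['pixels'][210:370,380:560,::-1],(675,600),interpolation=cv2.INTER_CUBIC))
```

```text
[446.4 303.5  64.4] [ 0.04  0.75 -1.09  2.37  1.88  0.98 -0.65] F [-0.  -1.1  0.1] op 69.58843652518472
0.0 0.0374 -0.0539 -0.0035 0.0016 -0.0026
0.0 0.0888 -0.1278 -0.0035 0.0016 -0.0026
```

View pics/s5.png

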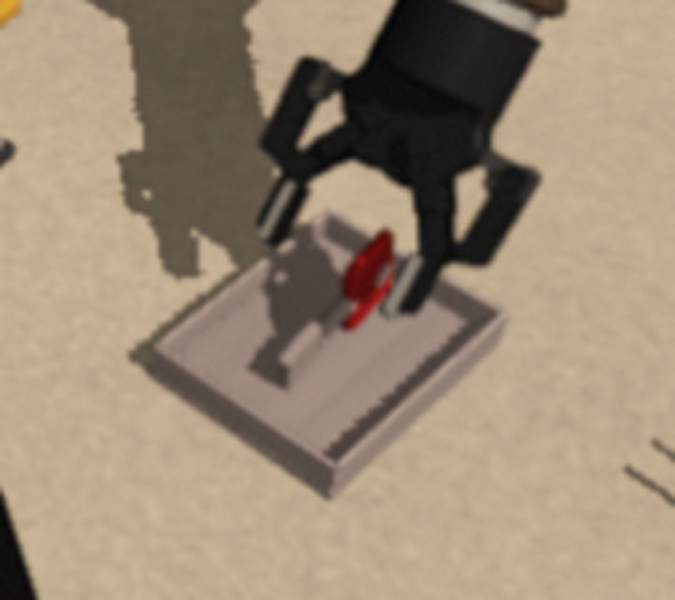

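The key lies in the tray, with the bow still on its edge and possibly still toppling. I retreat straight up and look again.

>>> play_rows --rows "0 0.017 -0.025 0 0 0 0.07;0 0.037 -0.054 0 0 0 0.07;0 0.06 -0.09 0 0 0 0.07;0 0.088 -0.128 0 0 0 0.07;0 0.088 -0.128 0 0 0 0.07;0 0.088 -0.128 0 0 0 0.07"

```text
time_s: 18.02
tcp_pos: [445.8, 302.2, 219.4]
orientation: [0.189, 0.602, 0.74, 0.232]
force: [0.4, 0.6, -0.7]
opening: 70.0
```

Run:
```python
from h import *
rowsR([])
c=cap('scene')
a=cv2.resize(c['pixels'][180:340,260:530,::-1],(800,474),interpolation=cv2.INTER_CUBIC); cv2.imwrite('pics/s6.png',a)
for n in ('top','scene','wrist'):
    c=cap(n); P=cloud(c); h=cv2.cvtColor(c['pixels'],cv2.COLOR_RGB2HSV); H,S,V=[h[:,:,i].astype(int) for i in range(3)]
    m=((H<8)|(H>172))&(S>130)&(np.hypot(P[:,:,0]-426,P[:,:,1]-300)<110)&(P[:,:,2]<100); q=P[m]
    if len(q)>5: print(n,len(q),cv2.minAreaRect(q[:,:2].astype(np.float32)),np.percentile(q[:,2],[5,50,95]))
```

```text
[445.8 302.2 219.4] [ 0.42  0.35 -1.46  2.28  1.3   0.78 -0.15] F [ 0.4  0.6 -0.7] op 69.99910826414252
top 17 ((382.3489990234375, 291.74822998046875), (26.87493133544922, 9.188716888427734), 63.2186279296875) [28.14971812 59.20716705 69.16033531]
scene 204 ((389.5846252441406, 287.4798889160156), (56.416683197021484, 25.317729949951172), 38.26027297973633) [13.16899657 49.21307032 65.84511512]
wrist 682 ((397.28704833984375, 291.2801513671875), (39.352439880371094, 9.265323638916016), 14.96812629699707) [59.22543242 64.40915968 67.9937063 ]
```

View pics/s6.png

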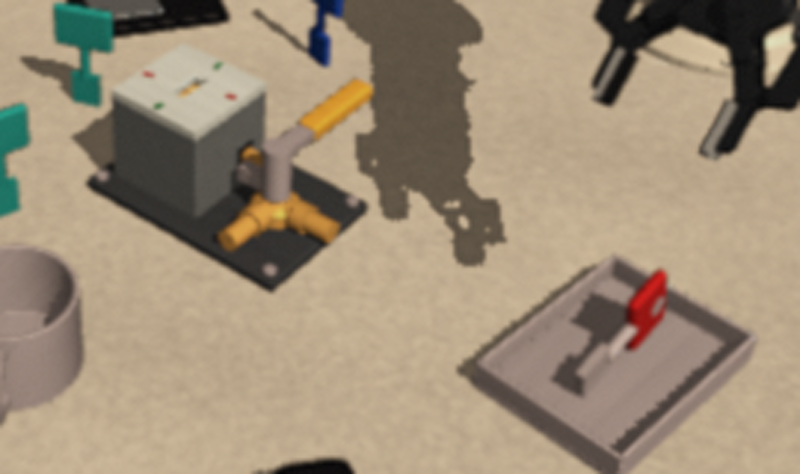

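The bow came to rest on its narrow edge, at (645,310) in the crop, about 64 mm high. The bolt is out, the lever is shut and the slot is empty. I'll nudge the key flat within the tray with shut fingers.

Run:
```python
from h import *
rowsR([((402,244,180),down(102)),((402,244,48),down(102))])
```

```text
[444.6 303.2 218.4] [ 0.42  0.36 -1.46  2.28  1.29  0.78 -0.15] F [-0.9 -0.  -0.3] op 69.5559137577449
-0.0491 -0.0662 0.0009 0.6049 0.0005 -0.0017
-0.0492 -0.1412 0.1095 0.6049 0.0005 -0.0017
```

>>> play_rows --rows "-0.02 -0.02 0 0.16 0 0 0;-0.049 -0.04 0 0.32 0 0 0;-0.049 -0.066 0.001 0.48 0 0 0;-0.049 -0.066 0.001 0.605 0 0 0;-0.049 -0.066 0.001 0.605 0 0 0;-0.049 -0.066 0.001 0.605 0 0 0;-0.049 -0.066 0.001 0.605 0 0 0"

```text
time_s: 19.1
tcp_pos: [402.0, 244.3, 181.1]
orientation: [0.002, 0.63, 0.777, 0.001]
force: [0.5, -0.2, -0.1]
opening: 0.2
```

Run:
```python
from h import *
rowsR([((402,244,48),down(102))]+[((391.8-.208*s,292.7+.978*s,48),down(102)) for s in (-35,-25,-15,-5,5)])
```

```text
[402.  244.3 181.1] [ 0.47  0.62 -1.39  2.02  0.7   1.11  0.54] F [ 0.5 -0.2 -0.1] op 0.20224512768143713
-0.0001 -0.0006 0.1331 0.0036 0.0013 -0.0007
0.0147 -0.0004 0.1331 0.0036 0.0013 -0.0007
0.0247 -0.0004 0.1331 0.0036 0.0013 -0.0007
0.0347 -0.0004 0.1331 0.0036 0.0013 -0.0007
0.0447 -0.0005 0.1331 0.0036 0.0013 -0.0007
0.0546 -0.0005 0.1331 0.0036 0.0013 -0.0007
```

>>> play_rows --rows "0 0 0.06 0 0 0 0;0 0 0.115 0 0 0 0;0 0 0.133 0 0 0 0;0.006 0 0.133 0 0 0 0;0.012 0 0.133 0 0 0 0;0.016 0 0.133 0 0 0 0;0.02 0 0.133 0 0 0 0;0.024 0 0.133 0 0 0 0;0.028 0 0.133 0 0 0 0;0.032 0 0.133 0 0 0 0"

```text
time_s: 20.35
tcp_pos: [396.8, 276.0, 48.2]
orientation: [0.001, 0.631, 0.776, 0.001]
force: [1.0, -0.5, -0.1]
opening: 0.3
```

```bash
cat > chk.py <<'E'
from h import *
rowsR([])
for n in ('top','scene'):
    c=cap(n); P=cloud(c); h=cv2.cvtColor(c['pixels'],cv2.COLOR_RGB2HSV); H,S,V=[h[:,:,i].astype(int) for i in range(3)]
    m=((H<8)|(H>172))&(S>130)&(np.hypot(P[:,:,0]-426,P[:,:,1]-300)<110)&(P[:,:,2]<100); q=P[m]
    if len(q)>5: print(n,len(q),np.median(q,0).round(),cv2.minAreaRect(q[:,:2].astype(np.float32)),np.percentile(q[:,2],[5,50,95]))
E
python3 chk.py
```

```text
[396.8 276.   48.2] [ 0.2   0.79 -1.12  2.08  0.94  0.91  0.32] F [ 1.  -0.5 -0.1] op 0.338350388044147
scene 183 [398. 297.  52.] ((380.6137390136719, 284.8887939453125), (75.41864013671875, 19.990877151489258), 33.524269104003906) [14.93466155 51.51529836 64.9707594 ]
```

>>> play_rows --rows "0.003 0 0 0 0 0 0;0.006 0 0 0 0 0 0;0.008 0 0 0 0 0 0;0.008 0 0 0 0 0 0"

```text
time_s: 20.95
tcp_pos: [395.2, 283.7, 48.3]
orientation: [0.001, 0.63, 0.776, 0.001]
force: [-0.1, 0.1, -0.9]
opening: 0.5
```

```bash
python3 chk.py
```

```text
[395.2 283.7  48.3] [ 0.18  0.79 -1.11  2.07  0.94  0.91  0.31] F [-0.1  0.1 -0.9] op 0.5461733574151123
scene 318 [390. 328.  26.] ((374.7590026855469, 317.8693542480469), (62.29119873046875, 70.1197738647461), 89.27275848388672) [11.62339945 25.59849721 33.08521093]
```

The key has toppled. I back off, rise and measure; one picture view is left.

>>> play_rows --rows "-0.015 0 0 0 0 0 0;-0.015 0 -0.06 0 0 0 0;-0.015 0 -0.12 0 0 0 0;-0.06 0 -0.17 0 0 0 0;-0.12 0 -0.17 0 0 0 0;-0.15 0 -0.17 0 0 0 0;-0.15 0 -0.17 0 0 0 0;-0.15 0 -0.17 0 0 0 0"

```text
time_s: 22.05
tcp_pos: [425.3, 136.3, 218.1]
orientation: [0.001, 0.631, 0.776, 0.001]
force: [0.0, -0.1, -0.6]
opening: 0.2
```

```bash
python3 chk.py
python3 - <<'E'
from h import *
u=np.array([.978,.208]); n=np.array([-.208,.978])
for nm in('top','scene'):
    c=cap(nm); P=cloud(c); h=cv2.cvtColor(c['pixels'],cv2.COLOR_RGB2HSV); H,S=h[:,:,0].astype(int),h[:,:,1].astype(int)
    m=((H<8)|(H>172))&(S>110)&(np.hypot(P[:,:,0]-426,P[:,:,1]-300)<130)&(P[:,:,2]<100); q=P[m]
    d=q[:,:2]-[426,300]; a=d@u; b=d@n; print(nm,'u',np.percentile(a,[2,50,98]).round(),'n',np.percentile(b,[2,50,98]).round())
    A=np.c_[a,b,np.ones(len(a))]; print('plane z',np.linalg.lstsq(A,q[:,2],rcond=None)[0])
    m=(P[:,:,2]>17)&(P[:,:,2]<33)&(np.hypot(P[:,:,0]-426,P[:,:,1]-300)<130)&(S<100); print('tray',cv2.minAreaRect(P[m][:,:2].astype(np.float32)))
E
```

```text
[425.3 136.3 218.1] [ 0.82  0.54 -1.5   2.04  0.6   1.14  0.84] F [ 0.  -0.1 -0.6] op 0.21069269414932879
top 130 [383. 335.  30.] ((386.5988464355469, 328.8658447265625), (47.42194366455078, 39.67033386230469), 10.775829315185547) [20.86639085 30.44165554 36.47163894]
scene 322 [390. 328.  25.] ((373.158447265625, 318.5010986328125), (64.48868560791016, 68.6313247680664), 85.06299591064453) [10.61427203 25.30875265 32.68374687]
top u [-55. -35.  -7.] n [23. 43. 56.]
plane z [-0.17109531  0.14675319 17.42014214]
tray ((425.6798400878906, 309.4017028808594), (173.05982971191406, 103.3173599243164), 11.708127975463867)
scene u [-76. -30. -10.] n [ 0. 35. 57.]
plane z [ 0.1250734   0.35437505 15.65269316]
tray ((427.60369873046875, 299.53704833984375), (174.83956909179688, 123.08795166015625), 11.828874588012695)
```

Run:
```python
from h import *
u=np.array([.978,.208]); n=np.array([-.208,.978])
for nm in('top','scene'):
    c=cap(nm); P=cloud(c); h=cv2.cvtColor(c['pixels'],cv2.COLOR_RGB2HSV); H,S=h[:,:,0].astype(int),h[:,:,1].astype(int)
    m=((H<8)|(H>172))&(S>110)&(np.hypot(P[:,:,0]-426,P[:,:,1]-300)<130)&(P[:,:,2]<100); q=P[m]
    d=q[:,:2]-[426,300]; a=d@u; b=d@n
    for lo in range(-5,65,6):
        k=(b>=lo)&(b<lo+6)
        if k.sum()>2: print(nm,lo,k.sum(),'u',np.percentile(a[k],[5,50,95]).round(),'z',np.percentile(q[k,2],[5,50,95]).round())
c=cap('scene'); a=cv2.resize(c['pixels'][250:345,410:525,::-1],(726,600),interpolation=cv2.INTER_CUBIC); cv2.imwrite('pics/s7.png',a)
```

```text
top 19 5 u [-56. -52. -49.] z [21. 23. 31.]
top 25 8 u [-57. -52. -49.] z [24. 26. 33.]
top 31 16 u [-53. -33. -24.] z [26. 29. 33.]
top 37 31 u [-52. -36. -15.] z [29. 31. 35.]
top 43 33 u [-50. -31. -14.] z [29. 33. 37.]
top 49 24 u [-50. -35.  -8.] z [ 8. 33. 39.]
top 55 12 u [-45. -19.  -7.] z [ 7. 20. 37.]
scene -5 9 u [-67. -49. -32.] z [1. 1. 7.]
scene 1 16 u [-50. -25. -20.] z [ 7. 13. 17.]
scene 7 39 u [-59. -37. -20.] z [10. 16. 18.]
scene 13 38 u [-57. -35. -19.] z [14. 19. 21.]
scene 19 25 u [-56. -34. -19.] z [18. 21. 23.]
scene 25 22 u [-37. -25. -17.] z [20. 23. 25.]
scene 31 33 u [-63. -26. -13.] z [12. 26. 28.]
scene 37 44 u [-49. -29. -10.] z [10. 28. 30.]
scene 43 44 u [-47. -28. -10.] z [ 4. 30. 33.]
scene 49 52 u [-44. -26. -11.] z [25. 31. 34.]
scene 55 19 u [-48. -41. -32.] z [27. 30. 35.]
```

View pics/s7.png

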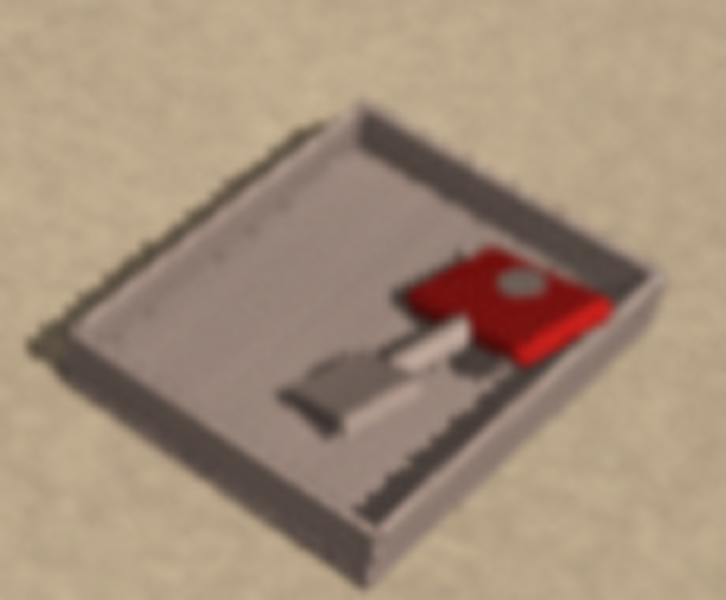

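The key lies in the tray but its bow edge overhangs the near rim, at (570,330) in the crop; its edge is 57 mm from the tray centre and 25 to 35 mm up. I'll push that edge inward about 10 mm so it drops flat.

Run:
```python
from h import *
rowsR([((379,377,218),down(102)),((379,377,29),down(102))])
```

```text
[425.4 137.5 218.2] [ 0.82  0.54 -1.5   2.03  0.6   1.14  0.84] F [-0.3  0.3 -0.5] op 0.08031253254102393
0.244 0.0042 0.0003 0.0023 -0.0004 -0.0012
0.2439 0.0037 0.1893 0.0023 -0.0004 -0.0012
```

>>> play_rows --rows "0.06 0.001 0 0 0 0 0;0.12 0.002 0 0 0 0 0;0.18 0.003 0 0 0 0 0;0.244 0.004 0 0 0 0 0;0.244 0.004 0 0 0 0 0;0.244 0.004 0.05 0 0 0 0;0.244 0.004 0.1 0 0 0 0;0.244 0.004 0.13 0 0 0 0;0.244 0.004 0.13 0 0 0 0"

```text
time_s: 23.52
tcp_pos: [378.7, 374.4, 86.2]
orientation: [0.0, 0.63, 0.776, -0.002]
force: [-0.5, 0.0, 0.1]
opening: -0.1
```

Run:
```python
from h import *
rowsR([((396.7-.208*s,293.8+.978*s,29.5),down(102)) for s in (85,75,70,60,56)])
```

```text
[378.7 374.4  86.2] [-0.02  0.75 -1.08  1.94  0.81  0.97  0.28] F [-0.5  0.   0.1] op -0.11119380244341784
0.0025 0.001 0.0567 -0.002 0.0023 -0.0029
-0.0075 0.001 0.0567 -0.002 0.0023 -0.0029
-0.0125 0.001 0.0567 -0.002 0.0023 -0.0029
-0.0225 0.001 0.0568 -0.002 0.0023 -0.0029
-0.0265 0.001 0.0568 -0.002 0.0023 -0.0029
```

>>> play_rows --rows "0.002 0.001 0.04 0 0 0 0;0.002 0.001 0.057 0 0 0 0;0.002 0.001 0.057 0 0 0 0;-0.006 0.001 0.057 0 0 0 0;-0.011 0.001 0.057 0 0 0 0;-0.016 0.001 0.057 0 0 0 0;-0.02 0.001 0.057 0 0 0 0;-0.023 0.001 0.057 0 0 0 0;-0.023 0.001 0.057 0 0 0 0"

```text
time_s: 24.65
tcp_pos: [385.7, 353.8, 31.2]
orientation: [0.001, 0.631, 0.776, 0.001]
force: [0.4, -0.3, 0.2]
opening: -0.4
```

```bash
cat > prof.py <<'E'
from h import *
u=np.array([.978,.208]); n=np.array([-.208,.978]); rowsR([])
for nm in('top','scene'):
    c=cap(nm); P=cloud(c); h=cv2.cvtColor(c['pixels'],cv2.COLOR_RGB2HSV); H,S=h[:,:,0].astype(int),h[:,:,1].astype(int)
    m=((H<8)|(H>172))&(S>110)&(np.hypot(P[:,:,0]-426,P[:,:,1]-300)<130)&(P[:,:,2]<100); q=P[m]
    d=q[:,:2]-[426,300]; a=d@u; b=d@n
    for lo in range(-50,65,10):
        k=(b>=lo)&(b<lo+10)
        if k.sum()>2: print(nm,lo,k.sum(),'u',np.percentile(a[k],[5,50,95]).round(),'z',np.percentile(q[k,2],[5,50,95]).round())
    m=(P[:,:,2]>17)&(P[:,:,2]<33)&(np.hypot(P[:,:,0]-426,P[:,:,1]-300)<130)&(S<100); print('tray',cv2.minAreaRect(P[m][:,:2].astype(np.float32)))
E
python3 prof.py
```

```text
[385.7 353.8  31.2] [-0.03  0.8  -1.    1.99  0.9   0.88  0.24] F [ 0.4 -0.3  0.2] op -0.4101445588570545
tray ((468.08197021484375, 308.87384033203125), (90.64171600341797, 122.24022674560547), 11.918739318847656)
scene -10 7 u [-62. -30. -21.] z [ 2.  9. 14.]
scene 0 52 u [-53. -33. -19.] z [11. 15. 19.]
scene 10 61 u [-54. -34. -18.] z [14. 19. 21.]
scene 20 38 u [-52. -26. -15.] z [20. 22. 25.]
scene 30 57 u [-47. -26. -12.] z [22. 26. 28.]
scene 40 59 u [-31. -20. -10.] z [22. 29. 48.]
scene 50 4 u [-25. -22. -17.] z [23. 27. 35.]
tray ((428.167236328125, 303.12213134765625), (175.7422637939453, 129.20037841796875), 12.134407043457031)
```

>>> play_rows --rows "-0.003 0 0.002 0 0 0 0;-0.006 0 0.002 0 0 0 0;-0.009 0 0.002 0 0 0 0;-0.009 0 0.002 0 0 0 0"

```text
time_s: 25.25
tcp_pos: [387.6, 344.8, 29.2]
orientation: [0.001, 0.631, 0.776, 0.001]
force: [0.0, 0.4, -0.7]
opening: -0.1
```

```bash
python3 prof.py
```

```text
[387.6 344.8  29.2] [-0.02  0.8  -0.99  2.    0.91  0.87  0.25] F [ 0.   0.4 -0.7] op -0.08634178785467832
tray ((469.1668395996094, 309.27435302734375), (87.7349624633789, 122.67998504638672), 12.309114456176758)
scene -10 18 u [-43. -25. -19.] z [ 4. 12. 15.]
scene 0 77 u [-57. -34. -19.] z [ 7. 12. 14.]
scene 10 63 u [-54. -34. -17.] z [ 9. 12. 14.]
scene 20 40 u [-38. -27. -16.] z [ 9. 12. 15.]
scene 30 51 u [-40. -23. -13.] z [ 8. 13. 15.]
scene 40 55 u [-33. -22. -12.] z [ 9. 12. 31.]
scene 50 4 u [-20. -18. -15.] z [29. 33. 34.]
tray ((427.50946044921875, 299.4445495605469), (175.59487915039062, 122.98249816894531), 11.822975158691406)
```

Flat now: the bow top is at a uniform 12–13 mm, matching the 4 mm floor plus about 10 mm of bow. I retreat and check again.

>>> play_rows --rows "0 0 -0.03 0 0 0 0;0 0 -0.09 0 0 0 0;0 0 -0.15 0 0 0 0;0.06 0 -0.19 0 0 0 0;0.12 0 -0.19 0 0 0 0;0.12 0 -0.19 0 0 0 0;0.12 0 -0.19 0 0 0 0"

```text
time_s: 26.22
tcp_pos: [361.6, 462.8, 218.9]
orientation: [0.001, 0.63, 0.777, 0.001]
force: [0.4, -1.1, -0.8]
opening: 0.0
```

```bash
python3 prof.py
python3 - <<'E'
from h import *
import pickle
c=cap('scene'); b=pickle.load(open('scene0.pkl','rb'))
d=np.abs(c['depth']-b['depth'])>12; d=cv2.morphologyEx(d.astype(np.uint8),cv2.MORPH_OPEN,np.ones((3,3)))
n,l,s,ct=cv2.connectedComponentsWithStats(d)
print([(s[i].tolist()) for i in range(1,n) if s[i][4]>25])
h=cv2.cvtColor(c['pixels'],cv2.COLOR_RGB2HSV); P=cloud(c); H,S=h[:,:,0].astype(int),h[:,:,1].astype(int)
w=P[:,:,:2]-org; sx=w@X; sy=w@Y
m=(H>10)&(H<32)&(S>110)&(P[:,:,2]>34)&(P[:,:,2]<60)&(sy>-8)&(sy<25)&(abs(sx)<30)
print('bolt px',m.sum(),'station y',np.percentile(sy[m],[5,50,95]) if m.any() else '', 'x',np.median(sx[m]) if m.any() else '')
m=(H>12)&(H<35)&(S>140)&(abs(P[:,:,2]-77)<9)&(np.hypot(*(P[:,:,:2]-piv).transpose(2,0,1))<140)
print('lever',cv2.minAreaRect(P[m][:,:2].astype(np.float32)))
E
```

```text
[361.6 462.8 218.9] [-0.13  0.66 -1.18  1.71  0.65  1.22  0.3 ] F [ 0.4 -1.1 -0.8] op 0.0433462432612012
top -10 17 u [-50. -35. -25.] z [ 9. 13. 16.]
top 0 48 u [-56. -37. -19.] z [ 9. 15. 18.]
top 10 50 u [-55. -35. -16.] z [ 5. 15. 19.]
top 20 36 u [-55. -29. -17.] z [10. 15. 18.]
top 30 47 u [-54. -34. -16.] z [11. 15. 19.]
top 40 46 u [-52. -35. -14.] z [10. 15. 18.]
top 50 22 u [-51. -35. -15.] z [ 2.  8. 16.]
tray ((428.2575378417969, 299.7979736328125), (172.92105102539062, 122.10608673095703), 12.333761215209961)
scene -10 26 u [-52. -29. -19.] z [ 3. 11. 16.]
scene 0 68 u [-55. -36. -18.] z [ 9. 12. 15.]
scene 10 68 u [-56. -34. -17.] z [ 8. 12. 15.]
scene 20 43 u [-55. -27. -16.] z [ 8. 12. 15.]
scene 30 72 u [-52. -32. -12.] z [ 9. 13. 15.]
scene 40 79 u [-50. -29. -13.] z [ 7. 13. 15.]
tray ((427.9781799316406, 299.740234375), (174.06893920898438, 122.63660430908203), 11.816091537475586)
[[481, 0, 56, 103, 2681], [538, 0, 102, 265, 14122], [549, 53, 23, 59, 374], [504, 67, 20, 42, 555], [527, 67, 26, 41, 650], [315, 185, 17, 23, 286], [357, 207, 29, 22, 276], [341, 231, 8, 12, 78], [359, 230, 46, 13, 387], [476, 292, 5, 7, 26], [485, 295, 11, 12, 82]]Traceback (most recent call last):
  File "<stdin>", line 8, in <module>
NameError: name 'org' is not defined. Did you mean: 'ord'?
```

```bash
python3 -c "
from cell import *
finish_job()"
```

```text
the job is handed in; nothing more can be done
```

The gas is locked off, and I handed the job in at about 26 s of the 64 s allowed.

**What I did**
- **Lever:** I gripped the yellow lever and swung it anticlockwise until the force rose at about 198.7°. The expected shut angle is about 199°.
- **Key turned to lock:** I turned the red key clockwise until the wrist moment jumped to 1.2 N m at its stop. The scene picture showed the brass bolt out beside the lever's tail.
- **Key out:** I turned the key back to its home stop and drew it out with almost no resistance.
- **Key into the tray:** I released it tilted and it came to rest standing on edge. A nudge toppled it, but it then leaned on the tray rim. I pushed the edge inward, and it fell flat inside the tray.

**Last checks**
- **Key:** the bow's top is level, at 12–13 mm in the scene view and about 15 mm in the top view, and it lies inside the walls.
- **Tray:** its position is unchanged to within about 1 mm.
- **Other things on the bench:** compared with the start, the scene view shows changes only at the arm, key, lever, bolt area and tray.

**What didn't work or wasn't measured**
- **Tilt:** the 50° tilt I planned for laying the key down was out of reach because joint 4 hit its limit, so I used 35°.
- **Bolt and lever:** the last script crashed before its numeric check of these two. They rest on the stop force and moment, and on the picture taken just after the key was released, which showed the lever shut, the bolt out and the slot empty.

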